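# Close up the hand grinder's gear case and hold its cover home

## Task

Close up the gear case of the hand grinder. First swing the steel hook over the cover's tongue until it rests in its brass catch, then turn the brass quarter-turn fastener until the slot in it lines up with the two red marks on the cover, and then press the cover down flat against the case and keep it pressed: finish while still holding it down. Leave the other things on the bench where they are.

Things in the scene. Friction and masses are not known exactly. Their poses are not given: they have to be found in the camera images.
- grinder: green gear case of a hand grinder, fixed, 140 x 220 x 100 mm (x, y, z). Origin: centre of its underside; z up. Grey stone at its -y end to y = -162, top 128 mm above the bench; crank on its +x face, below the top. Cover on its top. On the +y rim: the hook's pivot (x = 40, y = 100 mm) and the brass catch (x = -20, y = 100 mm, 12 mm wide, top 130 mm above the bench, open to +y)
- hook (a joint): angle (rad) of the hook about its upright pivot: 0 = resting in the catch against its stop, the arm then pointing along the case's -x; it grows as the arm swings outward to the case's +y (clockwise seen from above), to at most 1.5. It moves level, stays where it is left and takes about 1 N at its knob
- hook_knob (a point): middle of the hook's upright brass knob (14 mm thick, 26 mm tall, standing from 13 mm below this point to 13 mm above; the flat steel arm, 8 mm thick, is right below it). 85 mm from the pivot
- hook_pivot (a point): point on the hook's pivot axis at the height of hook_knob
- fastener (a joint): angle (rad): 0 = wing and slot in line with the red marks, along the case's y axis; positive = counterclockwise seen from above. Starts about a quarter turn on, to be turned clockwise; can go past 0, to -0.5. Stays where left, takes 0.05 N m. Its hidden bar enters the slot in the case only when aligned within about 0.18 rad; otherwise the cover cannot go fully down
- fastener_grip (a point): point to grip on the fastener's brass wing, on its turning axis, 20 mm above the cover's upper face (10 mm below the top of the wing). The wing is 10 mm thick, 38 mm long, 24 mm tall; its own y axis runs along the wing. It is 50 mm from the case's middle towards its -y end
- cover (a joint): how far (m) the grey metal cover stands off the case: 0 = flat on the case, 0.007 = raised by its springy gasket, as at the start. It moves straight up and down without tipping. The gasket pushes it up with about 4 to 5 N when raised and 9 to 10 N when flat, so that it rises again unless it is held down; at 0 it meets a hard stop
- cover_pad (a point): centre of the round brown pad, 38 mm across, on the cover's upper face: a free place to press on, 85 mm from the fastener. The cover is 116 x 190 mm, 6 mm thick
- key_center (a point): centre of a loose beech key lever, 22 x 240 x 20 mm, on the bench: leave alone
- awl_center (a point): middle of a loose voicing awl with a bone-coloured handle, 145 mm long, 20 mm thick, on the bench: leave alone
- jig_center (a point): centre of a loose brass boring jig, 50 x 70 x 40 mm, on the bench: leave alone
- tin_center (a point): centre of a loose round copper tin, 71 mm across, 40 mm tall, on the bench: leave alone

How it is judged:
By the outcome, as a careful person would: the job done as asked, in the order asked, and still so for the second after the job is handed in, while the arm keeps its last pose, push and grip.
It also fails if it takes over 64 s, if anything falls off the work surface, if the arm or the gripper's body presses on something with over 40 N, if the wrist force passes 120 N, or if a joint passes its speed limit or range.

## Robot

A 6-joint arm with a two-finger parallel gripper is mounted at the origin on the work surface. World frame = base frame: x ahead of the robot, y to its left, z up, the work surface at z = 0. Lengths are in m, angles in rad, forces in N, time in s.
With the tool pointing down it reaches from about 0.25 to 0.775 m from the base axis. Payload 4 kg.
Tool frame: the origin (TCP) lies midway between the tips of the shut fingers; the grasp point (between the pads) lies 19 mm behind it; z points along the fingers, x is the direction in which the jaws open and shut, and the axes are right-handed (so a half turn about z gives the same grasp; the last joint's range is limited). The gripper opens to 94 mm and grips with 3 to 60 N. Pads are 16 mm wide; open, the fingers measure 119 mm over their backs; the gripper's body (75 mm by 177 mm) begins 78 mm behind the grasp point.
Start: joints at [1.233, 0.087, 1.371, -0, 1.684, -0.103], TCP at [0.128, 0.535, 0.206] pointing down, gripper open.
Joint ranges: [-3.1, 3.1], [-0.76, 2.03], [0.27, 2.55], [-1.08, 4.22], [0.17, 2.65], [-2.57, 2.57]. Speed limits (rad/s): [2.79, 2.79, 3.14, 3.14, 3.14, 3.14].

## Interface

Orientations are given as [roll, pitch, yaw] about the fixed x, y, z axes, in that order (R = Rz(yaw) Ry(pitch) Rx(roll)).
In Python, from bench import robot gives the robot as it stands.
- The arm moves only by the shell command python3 -m handwheel 'ROWS'. ROWS is a JSON object of lists of equal length, an entry for each row: "delta_pos": the shift along the tool's x, y, z in mm, a list of three; "rotation": the turn, a rotation vector about the tool's x, y, z in rad, a list of three; "claw": the closure, from -1 (fully open) to 1 (shut). In form: {"delta_pos": [[tx, ty, tz], ...], "rotation": [[wx, wy, wz], ...], "claw": [claw, ...]}. A call has exactly 8 rows; each row shifts and turns the commanded pose from where the row before left it, along the tool's axes as they then stand; what a row does not reach is not made up. A row lasts 1/8 s, in which the tool goes at most 62.5 mm and 10.7 degrees, less where a joint would pass 70% of its speed; a pose out of reach is approached as far as the arm can. A call with a gripper value outside its range is refused whole. The fingers move at their own pace and stop on an object; the grip force is fixed at half the most. Time passes only in rows, so rows that do not move let the fingers close, or fill a call up. It gives the time, the measured TCP pose, the force and the opening at its end, in the units of the state.
- robot.get_obs(): the state, without advancing time (a new reading comes with each control period).
- robot.snapshot(name): name is "scene" or "top" or "wrist"; returns a dict with "color" (420x560x3 uint8, red, green, blue), "intrinsics" (3x3 intrinsics, pixels), "eye" and "rotation" of the camera in the world. Camera axes: x right, y down, z forward; pixel columns grow to the right and rows downward; lengths in m; the calibration is good to about 2 mm. A picture is of the moment at which its call begins. There is no depth.
- robot.close_job(): hands the job in, once; it reports no verdict.
The state is a dict: "time": time; "joint_positions": joint angles; "qvel": joint speeds; "joint_torque": joint torques, N m; "tool_pos": TCP position; "ee_rot": TCP orientation; "wrist_force": force on the tool from outside, world axes, zero at the start; "wrist_torque": the same for the moment, N m; "width": finger opening in m.
Only numpy, scipy, OpenCV 4.12 (cv2) and the standard library are available. Lean on these libraries where they do the work, as an engineer would, in place of code of your own. Each camera call takes 0.05 s, during which the arm holds its last target.

## Working session

There is one attempt and no reset: what is moved stays moved. The work goes in short steps, Python scripts to look and compute and a shell command to move; the robot and the scene stay as the last step left them, time stands still between calls to the robot, and variables do not carry over. Pictures are saved under pics/ and viewed, and the job is handed in when it is done.

```bash
ls; mkdir -p pics; python3 - <<'E'
from bench import robot
import cv2
o=robot.get_obs(); print(o)
for n in("scene","top","wrist"):
    s=robot.snapshot(n); cv2.imwrite(f"pics/{n}0.png",s["color"][:,:,::-1]); print(n,s["intrinsics"],s["eye"],s["rotation"])
E
```

```text
pics
{'time': 0.0, 'joint_positions': array([ 1.23287311e+00,  8.79116358e-02,  1.37226428e+00,  5.81457387e-06,
        1.68358716e+00, -1.03144572e-01]), 'qvel': array([ 0.0005693 , -0.00148297, -0.00035458, -0.00105003,  0.00049572,
       -0.00086998]), 'joint_torque': array([ 1.20314185e-04, -3.40173519e+01, -3.02434766e+01,  7.19453255e-02,
        3.29994026e-02, -1.72618597e-04]), 'tool_pos': array([0.12778682, 0.5343791 , 0.2043228 ]), 'ee_rot': array([-3.14136343e+00,  2.15828978e-03,  1.33601858e+00]), 'wrist_force': array([0.34732272, 0.4007864 , 0.66654584]), 'wrist_torque': array([-0.05490305, -0.00680528,  0.00991779]), 'width': 0.09389203465186614}
scene [[448.18758855   0.         277.66021315]
 [  0.         448.18758855 216.28735649]
 [  0.           0.           1.        ]] [0.832718   0.49879825 0.77751719] [-2.54294367 -0.00840459  2.64757432]
top [[480.84076979   0.         282.29521832]
 [  0.         480.84076979 216.85416603]
 [  0.           0.           1.        ]] [0.37803892 0.05292681 1.0763387 ] [-2.91772525e+00 -2.19158816e-03 -1.40504007e+00]
wrist [[374.54790796   0.         283.11348976]
 [  0.         374.54790796 209.68568768]
 [  0.           0.           1.        ]] [0.05523553 0.55253655 0.38370295] [2.87862037e+00 2.28588766e-03 1.33590209e+00]
```

View pics/scene0.png

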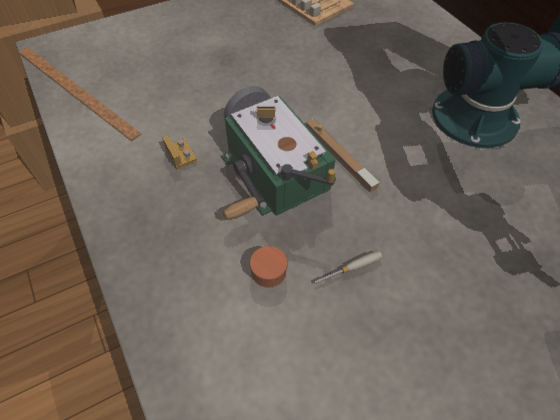

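View pics/top0.png

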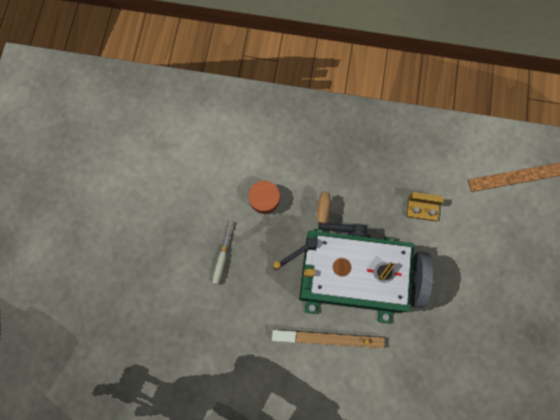

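View pics/wrist0.png

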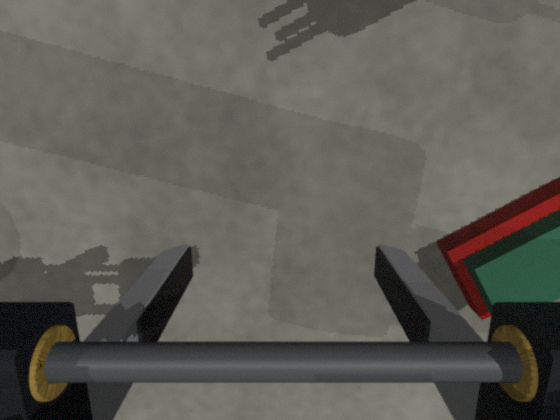

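The scene view shows the green case at about (280,155). In the top view it is at about (360,272), with the fastener at (386,271), pad at (342,267) and hook knob at (277,265). I'll enlarge the crops next.

```bash
cat > h.py <<'E'
import numpy as np, cv2
from scipy.spatial.transform import Rotation as R
from bench import robot
def cam(n):
    s=robot.snapshot(n); return s
def ray(s,u,v):
    K=s["intrinsics"]; d=R.from_euler('xyz',s["rotation"]).apply([(u-K[0,2])/K[0,0],(v-K[1,2])/K[1,1],1.]); return np.array(s["eye"]),d
def on(s,u,v,z):
    e,d=ray(s,u,v); return e+d*(z-e[2])/d[2]
def proj(s,p):
    c=R.from_euler('xyz',s["rotation"]).inv().apply(np.array(p)-s["eye"]); q=s["intrinsics"]@c; return q[:2]/q[2]
def tri(s1,a,s2,b):
    e1,d1=ray(s1,*a);e2,d2=ray(s2,*b)
    A=np.stack([d1,-d2],1);t=np.linalg.lstsq(A,e2-e1,rcond=None)[0]
    p,q=e1+t[0]*d1,e2+t[1]*d2; return (p+q)/2,np.linalg.norm(p-q)
E
python3 - <<'E'
from h import *
s=cam("top");im=s["color"][:,:,::-1]
cv2.imwrite("pics/top1.png",cv2.resize(im[210:350,260:450],None,fx=4.2,fy=4.2,interpolation=cv2.INTER_CUBIC))
s=cam("scene");im=s["color"][:,:,::-1]
cv2.imwrite("pics/scene1.png",cv2.resize(im[80:220,210:350],None,fx=4.2,fy=4.2,interpolation=cv2.INTER_CUBIC))
E
```

```text
(no output)
```

View pics/top1.png

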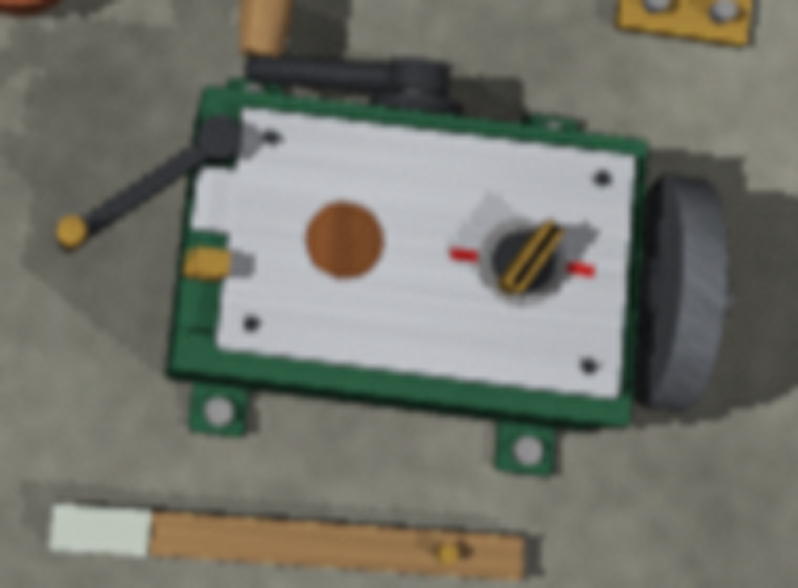

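View pics/scene1.png

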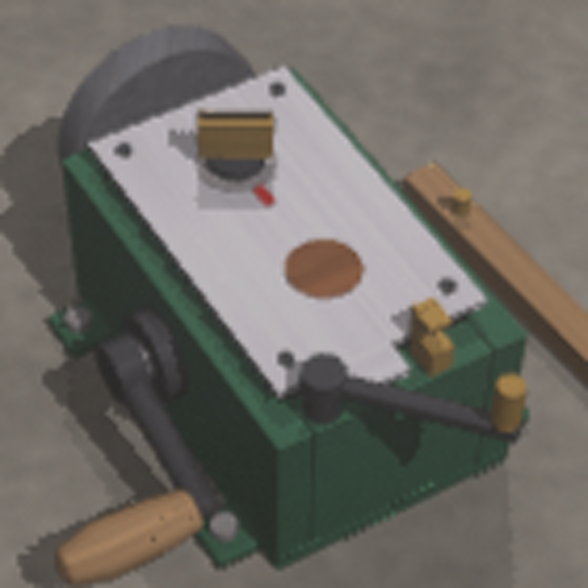

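```bash
cat > m.py <<'E'
from h import *
t=cam("top");sc=cam("scene")
f=lambda x,y:(x/4.2+260,y/4.2+210)
g=lambda x,y:(x/4.2+210,y/4.2+80)
for nm,a,b in [("pad",f(345,239),g(324,268)),("knobtop",f(71,228),g(511,381)),("pivottop",f(220,135),g(323,365)),("catchtop",f(207,262),g(431,330)),("coverscrewA",f(272,137),g(286,358)),("B",f(602,178),g(123,150)),("C",f(589,366),g(277,89)),("D",f(251,323),g(448,286)),("wing",f(532,257),g(236,117))]:
    p,e=tri(t,a,sc,b); print(nm,p.round(4),round(e,4))
r1,r2=on(t,*f(464,254),.113),on(t,*f(581,270),.113); print("red",r1,r2,np.arctan2(*(r1-r2)[1::-1]))
for q in [(555,226),(513,290)]: print("wingend",on(t,*f(*q),.143))
E
python3 m.py
```

```text
pad [ 0.512  -0.0476  0.1108] 0.0032
knobtop [0.4912 0.0812 0.15  ] 0.0022
pivottop [0.5494 0.0193 0.1284] 0.0019
catchtop [0.4898 0.0159 0.1174] 0.0022
coverscrewA [ 0.5552 -0.006   0.1109] 0.0031
B [ 0.5621 -0.1663  0.1104] 0.0023
C [ 0.4718 -0.17    0.1104] 0.0025
D [ 0.4652 -0.0092  0.1111] 0.0028
wing [ 0.5147 -0.1319  0.1396] 0.0015
red [ 0.5152388  -0.10549051  0.113     ] [ 0.51688268 -0.16145106  0.113     ] 1.6001635450098488
wingend [ 0.5308462  -0.14058754  0.143     ]
wingend [ 0.49822698 -0.12489737  0.143     ]
```

```bash
cat > plan.py <<'E'
import sys
from h import *
def plan(x,y,z,yaw,n):
    o=robot.get_obs();p=np.array(o["tool_pos"]);y0=o["ee_rot"][2]
    print("t",o["time"],"pose",p.round(4),o["ee_rot"].round(3),"F",o["wrist_force"].round(2),"w",round(o["width"],4))
    d=(np.array([x,y,z])-p)/n; dy=(yaw-y0)/n
    for i in range(n):
        a=y0+i*dy; Rm=R.from_euler('xyz',[np.pi,0,a]); print((Rm.inv().apply(d)*1000).round(1).tolist(),round(-dy,4))
    print("shift/row",np.linalg.norm(d)*1000)
if __name__=="__main__": a=[float(v) for v in sys.argv[1:]]; plan(*a[:4],int(a[4]))
E
python3 plan.py .4912 .0812 .195 .754 16
```

```text
t 0.35 pose [0.1279 0.5348 0.2052] [-3.142  0.     1.336] F [0.04 0.63 0.58] w 0.0939
[-22.3, 28.7, 0.6] 0.0364
[-21.2, 29.5, 0.6] 0.0364
[-20.1, 30.2, 0.6] 0.0364
[-19.0, 30.9, 0.6] 0.0364
[-17.9, 31.6, 0.6] 0.0364
[-16.7, 32.2, 0.6] 0.0364
[-15.6, 32.8, 0.6] 0.0364
[-14.3, 33.4, 0.6] 0.0364
[-13.1, 33.9, 0.6] 0.0364
[-11.9, 34.3, 0.6] 0.0364
[-10.6, 34.7, 0.6] 0.0364
[-9.4, 35.1, 0.6] 0.0364
[-8.1, 35.4, 0.6] 0.0364
[-6.8, 35.7, 0.6] 0.0364
[-5.5, 35.9, 0.6] 0.0364
[-4.2, 36.1, 0.6] 0.0364
shift/row 36.32689428030514
```

```bash
python3 -m handwheel '{"delta_pos":[[-22,29,1],[-21,29,1],[-20,30,1],[-19,31,1],[-18,32,1],[-17,32,1],[-16,33,1],[-14,33,1]],"rotation":[[0,0,0.036],[0,0,0.036],[0,0,0.036],[0,0,0.036],[0,0,0.036],[0,0,0.036],[0,0,0.036],[0,0,0.036]],"claw":[0.2,0.2,0.2,0.2,0.2,0.2,0.2,0.2]}'
python3 plan.py .4912 .0812 .195 .754 7
```

```text
time: 1.35
tool_pos: [0.3102, 0.3078, 0.1976]
ee_rot: [3.141, -0.001, 1.047]
wrist_force: [-0.1, 0.2, -0.1]
width: 0.0376
t 1.35 pose [0.3102 0.3078 0.1976] [ 3.141e+00 -1.000e-03  1.047e+00] F [-0.12  0.19 -0.07] w 0.0376
[-15.1, 38.6, 0.4] 0.0418
[-13.5, 39.2, 0.4] 0.0418
[-11.8, 39.7, 0.4] 0.0418
[-10.1, 40.2, 0.4] 0.0418
[-8.5, 40.6, 0.4] 0.0418
[-6.8, 40.9, 0.4] 0.0418
[-5.0, 41.1, 0.4] 0.0418
shift/row 41.42433636736969
```

```bash
python3 -m handwheel '{"delta_pos":[[-15,39,0],[-13,39,0],[-12,40,0],[-10,40,0],[-8,40,0],[-7,41,0],[-5,41,0],[0,0,0]],"rotation":[[0,0,0.042],[0,0,0.042],[0,0,0.042],[0,0,0.042],[0,0,0.042],[0,0,0.042],[0,0,0.042],[0,0,0]],"claw":[0.2,0.2,0.2,0.2,0.2,0.2,0.2,0.2]}'
python3 - <<'E'
from h import *
s=cam("wrist"); im=np.ascontiguousarray(s["color"][:,:,::-1]); cv2.imwrite("pics/w2.png",im)
print(proj(s,[.4912,.0812,.15]),proj(s,[.5147,-.1319,.143]),s["eye"])
E
```

```text
time: 2.35
tool_pos: [0.4921, 0.0811, 0.197]
ee_rot: [-3.141, 0.001, 0.75]
wrist_force: [0.3, 0.6, -0.1]
width: 0.0374
[281.19465752 230.21529659] [115.88194251 438.87525503] [0.44155875 0.13676228 0.37626412]
```

View pics/w2.png

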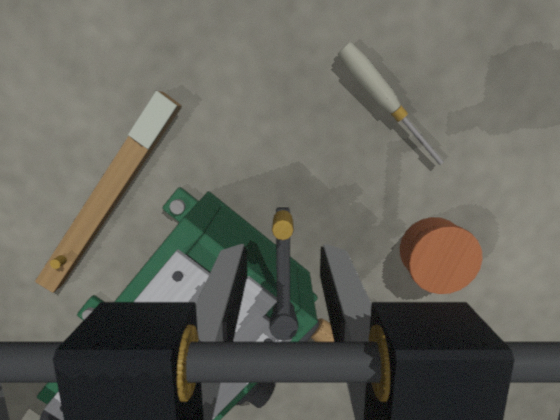

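```bash
cat > arc.py <<'E'
from h import *
o=robot.get_obs();p=o["tool_pos"][:2];y=o["ee_rot"][2]
c=np.array([.5494,.0190]);n=14
for i in range(1,n+1):
    phi=2.325+(3.18-2.325)*i/n; lead=.006*min(1,i/2)+(.002 if i==n else 0)
    T=c+.085*np.array([np.cos(phi),np.sin(phi)])+lead*np.array([-np.sin(phi),np.cos(phi)])
    ny=phi+np.pi/2-np.pi
    d=np.append(T-p,0); b=R.from_euler('xyz',[np.pi,0,y]).inv().apply(d)*1000
    print(i,T.round(4),b.round(1),round(-(ny-y),3)); p=T;y=ny
E
python3 -m handwheel '{"delta_pos":[[0,0,17],[0,0,17],[0,0,16],[0,0,16],[0,0,0],[0,0,0],[0,0,0],[0,0,0]],"rotation":[[0,0,0],[0,0,0],[0,0,0],[0,0,0],[0,0,0],[0,0,0],[0,0,0],[0,0,0]],"claw":[0.2,0.2,0.2,0.2,0.45,0.45,0.45,0.45]}'
python3 arc.py
```

```text
time: 3.4
tool_pos: [0.4915, 0.0831, 0.1322]
ee_rot: [3.141, -0.001, 0.754]
wrist_force: [0.1, -0.7, -0.1]
width: 0.0257
1 [0.4855 0.0751] [-9.9  1.7  0. ] -0.061
2 [0.4802 0.0688] [-8.2  0.5  0. ] -0.061
3 [0.4773 0.0645] [-5.2  0.5  0. ] -0.061
4 [0.4747 0.06  ] [-5.2  0.5  0. ] -0.061
5 [0.4723 0.0554] [-5.2  0.5  0. ] -0.061
6 [0.4703 0.0506] [-5.2  0.5  0. ] -0.061
7 [0.4685 0.0457] [-5.2  0.5  0. ] -0.061
8 [0.467  0.0407] [-5.2  0.5  0. ] -0.061
9 [0.4658 0.0356] [-5.2  0.5  0. ] -0.061
10 [0.465  0.0305] [-5.2  0.5  0. ] -0.061
11 [0.4644 0.0253] [-5.2  0.5  0. ] -0.061
12 [0.4642 0.0201] [-5.2  0.5  0. ] -0.061
13 [0.4643 0.0149] [-5.2  0.5  0. ] -0.061
14 [0.4648 0.0077] [-7.2  0.6  0. ] -0.061
```

```bash
python3 -m handwheel '{"delta_pos":[[-9,1,1],[-8,0.5,0],[-5.2,0.5,0],[-5.2,0.5,0],[-5.2,0.5,0],[-5.2,0.5,0],[-5.2,0.5,0],[-5.2,0.5,0]],"rotation":[[0,0,-0.061],[0,0,-0.061],[0,0,-0.061],[0,0,-0.061],[0,0,-0.061],[0,0,-0.061],[0,0,-0.061],[0,0,-0.061]],"claw":[0.45,0.45,0.45,0.45,0.45,0.45,0.45,0.45]}'
python3 - <<'E'
from h import *
s=cam("wrist"); im=np.ascontiguousarray(s["color"][:,:,::-1]); cv2.imwrite("pics/w3.png",im)
E
```

```text
time: 4.4
tool_pos: [0.4668, 0.0422, 0.1309]
ee_rot: [3.141, -0.001, 1.244]
wrist_force: [0.1, 1.2, 0.1]
width: 0.0256
```

View pics/w3.png

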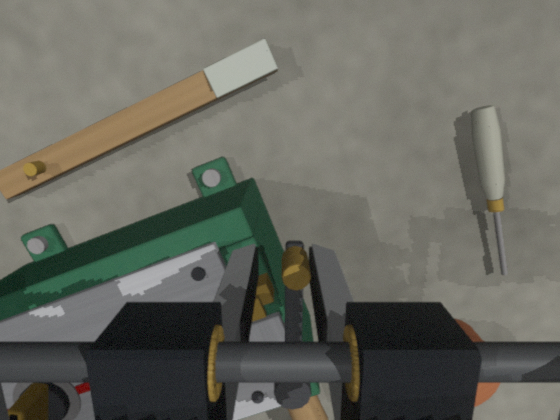

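The knob, at (295,270), is being pushed by the trailing finger as planned, so I'll continue the arc.

```bash
python3 -m handwheel '{"delta_pos":[[-5.2,0.5,0],[-5.2,0.5,0],[-5.2,0.5,0],[-5.2,0.5,0],[-5.2,0.5,0],[-3,0,0],[-2,0,0],[0,0,0]],"rotation":[[0,0,-0.061],[0,0,-0.061],[0,0,-0.061],[0,0,-0.061],[0,0,-0.061],[0,0,-0.061],[0,0,0],[0,0,0]],"claw":[0.45,0.45,0.45,0.45,0.45,0.45,0.45,0.45]}'
python3 - <<'E'
from h import *
for n in("top","scene"):
    s=cam(n); im=s["color"][:,:,::-1]; c=im[210:350,260:450] if n=="top" else im[80:220,210:350]
    cv2.imwrite(f"pics/{n}4.png",cv2.resize(c,None,fx=4.2,fy=4.2,interpolation=cv2.INTER_CUBIC))
print(robot.get_obs()["wrist_force"],robot.get_obs()["tool_pos"])
E
```

```text
time: 5.45
tool_pos: [0.4639, 0.011, 0.1307]
ee_rot: [3.141, 0.0, 1.607]
wrist_force: [-0.1, 1.0, 0.5]
width: 0.0259
[ 0.49863408 -0.35958646 -0.51624238] [0.46375684 0.01098847 0.13055351]
```

View pics/scene4.png

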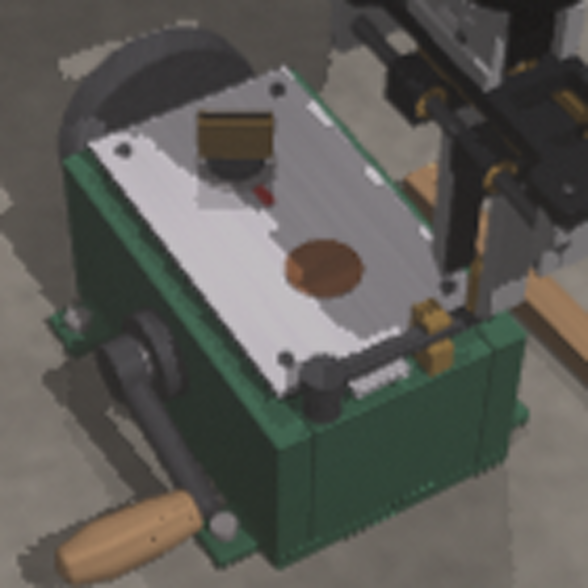

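View pics/top4.png

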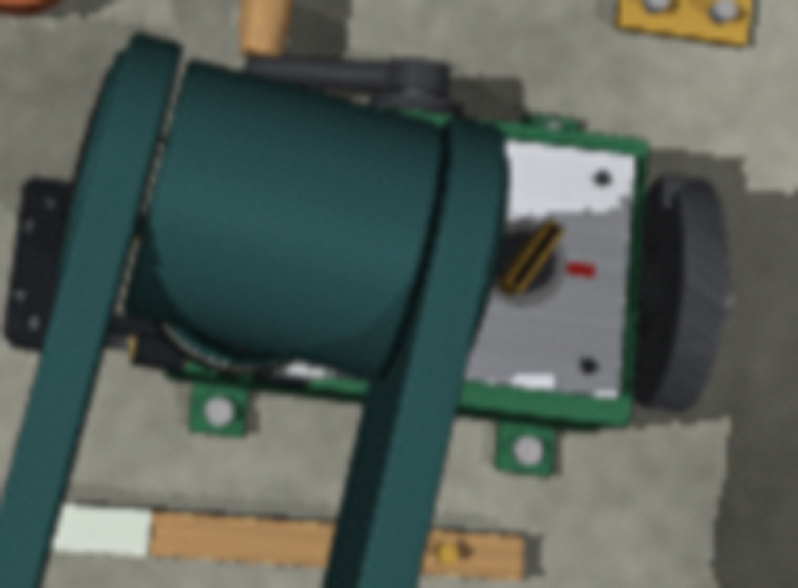

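The hook arm is in the catch at about (435,340) in the scene crop, but there is no stop force yet. I'll push slowly until the stop is felt.

```bash
python3 -m handwheel '{"delta_pos":[[-1,0,0],[-1,0,0],[-1,0,0],[-1,0,0],[0,0,0],[0,0,0],[0,0,0],[0,0,0]],"rotation":[[0,0,0],[0,0,0],[0,0,0],[0,0,0],[0,0,0],[0,0,0],[0,0,0],[0,0,0]],"claw":[0.45,0.45,0.45,0.45,0.45,0.45,0.45,0.45]}'
```

```text
time: 6.55
tool_pos: [0.4637, 0.0103, 0.1304]
ee_rot: [3.141, -0.007, 1.609]
wrist_force: [-0.6, 8.8, 1.3]
width: 0.0257
```

```bash
python3 -m handwheel '{"delta_pos":[[5,0,0],[3,0,0],[0,0,-20],[0,0,-50],[0,0,-50],[0,0,0],[0,0,0],[0,0,0]],"rotation":[[0,0,0],[0,0,0],[0,0,0],[0,0,0],[0,0,0],[0,0,0],[0,0,0],[0,0,0]],"claw":[0.45,0.45,0.45,0.45,0,-0.2,-0.2,-0.2]}'
python3 plan.py .515 -.1324 .21 1.12 7
python3 - <<'E'
from h import *
for n in("wrist","scene"):
    s=cam(n); im=s["color"][:,:,::-1]; c=im if n=="wrist" else cv2.resize(im[80:220,210:350],None,fx=4.2,fy=4.2,interpolation=cv2.INTER_CUBIC)
    cv2.imwrite(f"pics/{n}5.png",c)
    print(n,[proj(s,p).round(1).tolist() for p in ([.4644,.0155,.150],[.5152,-.1324,.143],[.5494,.019,.128])])
E
```

```text
time: 7.55
tool_pos: [0.4627, 0.0149, 0.2484]
ee_rot: [-3.138, -0.0, 1.608]
wrist_force: [-0.2, 0.1, 0.9]
width: 0.056
t 7.55 pose [0.4627 0.0149 0.2484] [-3.138 -0.     1.608] F [-0.2   0.05  0.88] w 0.056
[-21.3, 6.7, 5.5] 0.0697
[-20.8, 8.2, 5.5] 0.0697
[-20.2, 9.6, 5.5] 0.0697
[-19.5, 11.0, 5.5] 0.0697
[-18.6, 12.3, 5.5] 0.0697
[-17.7, 13.6, 5.5] 0.0697
[-16.8, 14.8, 5.5] 0.0697
shift/row 22.997955629565627
wrist [[283.7, 212.2], [100.7, 263.4], [284.0, 298.5]]
scene [[324.6, 142.2], [265.5, 106.4], [286.3, 166.8]]
```

View pics/wrist5.png

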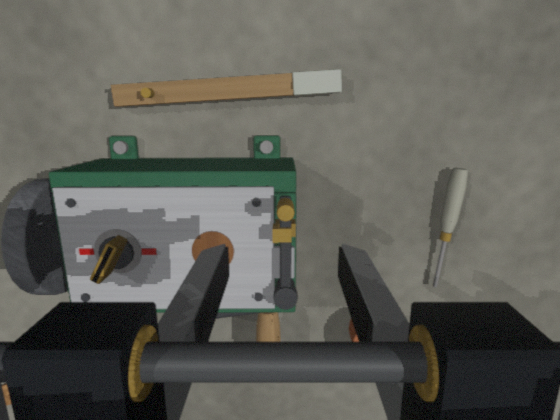

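View pics/scene5.png

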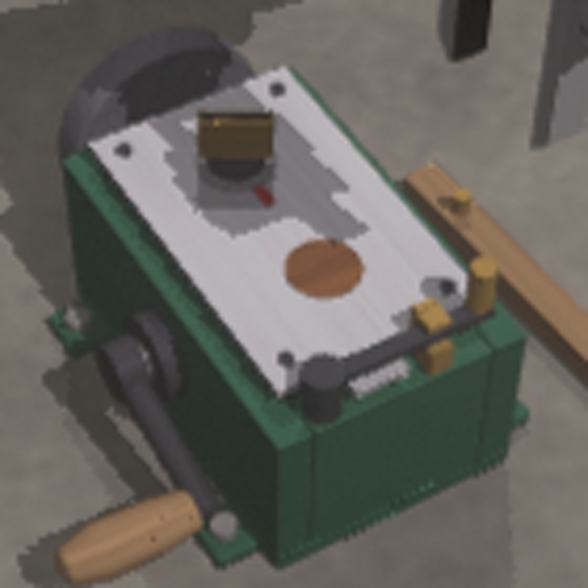

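The hook lies in the catch, with its knob top at (286,213) against the predicted (284,212) and the arm parallel to the case's x. Next I'll move over the fastener.

```bash
python3 -m handwheel '{"delta_pos":[[-21,7,4],[-21,8,4],[-20,10,4],[-19,11,4],[-19,12,4],[-18,14,4],[-17,15,4],[0,0,0]],"rotation":[[0,0,0.07],[0,0,0.07],[0,0,0.07],[0,0,0.07],[0,0,0.07],[0,0,0.07],[0,0,0.07],[0,0,0]],"claw":[-0.2,-0.2,-0.2,-0.2,-0.2,-0.2,-0.2,-0.2]}'
python3 - <<'E'
from h import *
s=cam("wrist");im=s["color"][:,:,::-1]; cv2.imwrite("pics/w6.png",im)
u,v=proj(s,[.5152,-.1324,.143]);print(u,v)
u0,v0=int(u)-70,int(v)-60;print(u0,v0)
cv2.imwrite("pics/w6c.png",cv2.resize(im[v0:v0+120,u0:u0+140],None,fx=5,fy=5,interpolation=cv2.INTER_CUBIC))
E
```

```text
time: 8.65
tool_pos: [0.5167, -0.1341, 0.2215]
ee_rot: [-3.14, 0.0, 1.115]
wrist_force: [0.6, 0.8, -0.2]
width: 0.0566
283.75313974974307 214.48312474584915
213 154
```

View pics/w6.png

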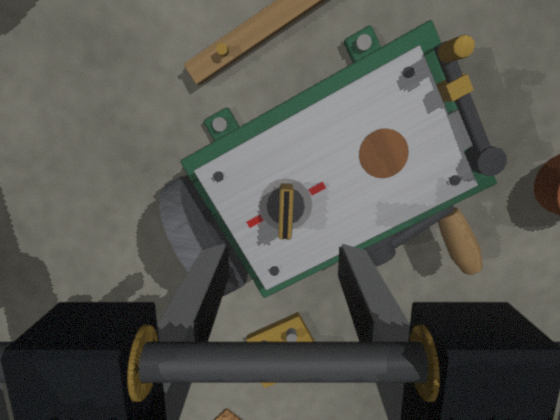

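View pics/w6c.png

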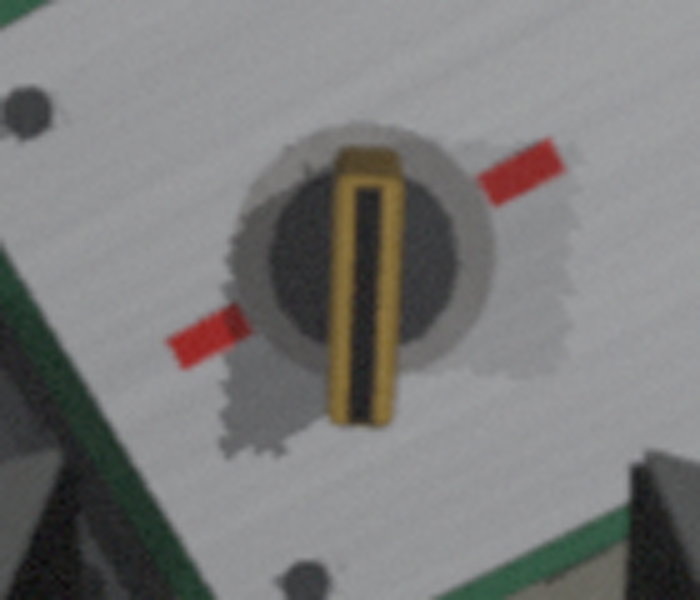

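```bash
python3 - <<'E'
from h import *
s=cam("wrist");f=lambda x,y:(x/5+213,y/5+154)
a,b=on(s,*f(370,180),.143),on(s,*f(361,424),.143)
print((a+b)/2,np.linalg.norm(a-b),np.arctan2(*(a-b)[1::-1]))
r,q=on(s,*f(522,172),.113),on(s,*f(208,336),.113); print((r+q)/2,np.arctan2(*(r-q)[1::-1]))
E
python3 plan.py .5155 -.1325 .122 1.09 5
```

```text
[ 0.51623283 -0.13012866  0.143     ] 0.0363519213139285 2.6540154100179283
[ 0.51650511 -0.13040726  0.113     ] 1.6113581750782315
t 8.75 pose [ 0.5165 -0.1326  0.2224] [-3.141e+00 -1.000e-03  1.118e+00] F [ 0.35 -0.89  0.15] w 0.0563
[-0.1, -0.2, 20.1] 0.0056
[-0.1, -0.2, 20.1] 0.0056
[-0.1, -0.2, 20.1] 0.0056
[-0.1, -0.2, 20.1] 0.0056
[-0.1, -0.2, 20.1] 0.0056
shift/row 20.073887109636804
```

The wing angle is 1.04 rad relative to the marks, and its centre agrees across views. I'll descend and grip.

```bash
python3 -m handwheel '{"delta_pos":[[1,-1,20],[0,0,20],[0,0,20],[0,0,20],[0,0,20],[0,0,0],[0,0,0],[0,0,0]],"rotation":[[0,0,0.03],[0,0,0],[0,0,0],[0,0,0],[0,0,0],[0,0,0],[0,0,0],[0,0,0]],"claw":[-0.2,-0.2,-0.2,-0.2,-0.2,1,1,1]}'
python3 - <<'E'
from h import *
s=cam("wrist");im=s["color"][:,:,::-1]; cv2.imwrite("pics/w7.png",im)
E
```

```text
time: 9.75
tool_pos: [0.5168, -0.1313, 0.1239]
ee_rot: [3.139, -0.0, 1.088]
wrist_force: [0.4, -0.2, 0.2]
width: 0.0297
```

View pics/w7.png

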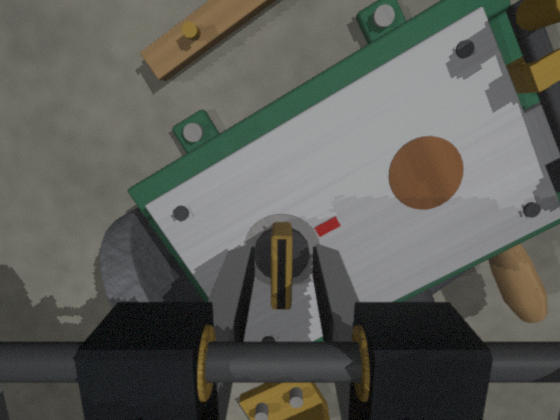

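The wing, at about (283,265), is centred between the fingers. I'll finish closing and check the width.

```bash
python3 -m handwheel '{"delta_pos":[[0,0,0],[0,0,0],[0,0,0],[0,0,0],[0,0,0],[0,0,0],[0,0,0],[0,0,0]],"rotation":[[0,0,0],[0,0,0],[0,0,0],[0,0,0],[0,0,0],[0,0,0],[0,0,0],[0,0,0]],"claw":[1,1,1,1,1,1,1,1]}'
```

```text
time: 10.8
tool_pos: [0.5161, -0.1319, 0.1228]
ee_rot: [3.141, 0.001, 1.088]
wrist_force: [-2.3, -3.9, 4.4]
width: 0.0096
```

```bash
python3 -m handwheel '{"delta_pos":[[0,0,0],[0,0,0],[0,0,0],[0,0,0],[0,0,0],[0,0,0],[0,0,0],[0,0,0]],"rotation":[[0,0,0.15],[0,0,0.15],[0,0,0.15],[0,0,0.15],[0,0,0.15],[0,0,0.15],[0,0,0.145],[0,0,0]],"claw":[1,1,1,1,1,1,1,1]}'
python3 - <<'E'
from h import *
s=cam("wrist");im=s["color"][:,:,::-1]; cv2.imwrite("pics/w8.png",im)
E
```

```text
time: 11.8
tool_pos: [0.5153, -0.1323, 0.1225]
ee_rot: [3.14, 0.002, 0.042]
wrist_force: [-3.9, -5.9, 5.2]
width: 0.0094
```

View pics/w8.png

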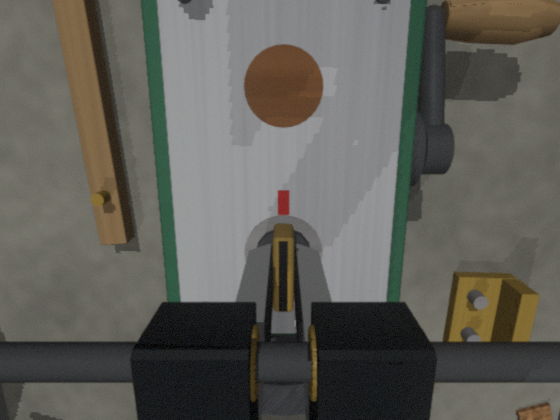

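The slot is in line with the red mark, both at column 283. I'll release, lift and recheck.

```bash
python3 -m handwheel '{"delta_pos":[[0,0,0],[0,0,0],[0,0,0],[0,0,-20],[0,0,-40],[0,0,-40],[0,0,0],[0,0,0]],"rotation":[[0,0,0],[0,0,0],[0,0,0],[0,0,0],[0,0,0],[0,0,0],[0,0,0],[0,0,0]],"claw":[0.3,0.3,0.3,0.3,0.3,0.3,0.3,0.3]}'
python3 - <<'E'
from h import *
s=cam("wrist");im=s["color"][:,:,::-1]; cv2.imwrite("pics/w9.png",im)
u,v=proj(s,[.5158,-.1315,.143]);u0,v0=int(u)-70,int(v)-60;print(u0,v0)
cv2.imwrite("pics/w9c.png",cv2.resize(im[v0:v0+120,u0:u0+140],None,fx=5,fy=5,interpolation=cv2.INTER_CUBIC))
E
```

```text
time: 12.85
tool_pos: [0.5158, -0.1309, 0.2212]
ee_rot: [-3.141, 0.001, 0.043]
wrist_force: [0.3, 0.4, -0.1]
width: 0.0334
212 159
```

View pics/w9c.png

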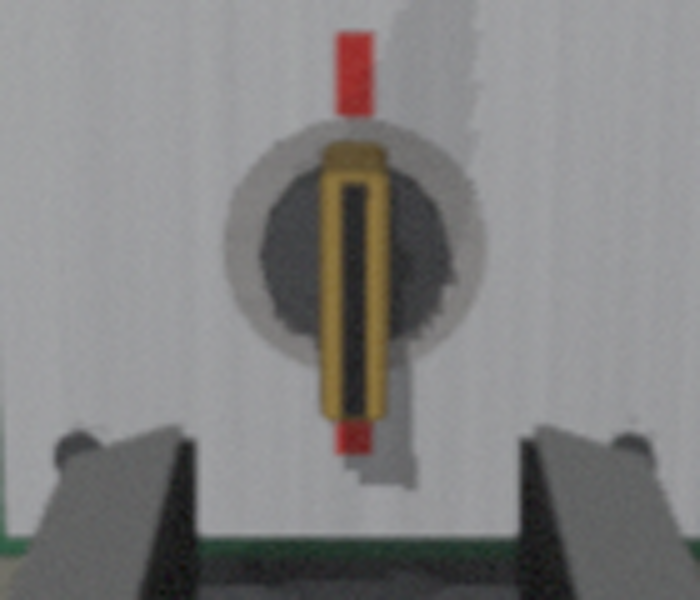

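View pics/w9.png

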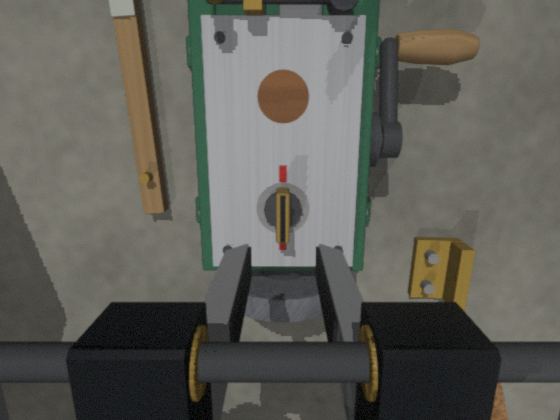

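The slot lines up with both marks, seen at columns 354 and 354 in the crop. Now I'll go to the pad with the fingers shut.

```bash
python3 -m handwheel '{"delta_pos":[[0,-28,0],[0,-28,0],[0,-28,0],[0,0,30],[0,0,30],[0,0,20],[0,0,0],[0,0,0]],"rotation":[[0,0,0],[0,0,0],[0,0,0],[0,0,0],[0,0,0],[0,0,0],[0,0,0],[0,0,0]],"claw":[1,1,1,1,1,1,1,1]}'
```

```text
time: 13.9
tool_pos: [0.5124, -0.0473, 0.1424]
ee_rot: [-3.141, 0.0, 0.043]
wrist_force: [0.1, -0.1, -0.7]
width: 0.0005
```

```bash
python3 -m handwheel '{"delta_pos":[[0,0,10],[0,0,10],[0,0,5],[0,0,2],[0,0,2],[0,0,2],[0,0,0],[0,0,0]],"rotation":[[0,0,0],[0,0,0],[0,0,0],[0,0,0],[0,0,0],[0,0,0],[0,0,0],[0,0,0]],"claw":[1,1,1,1,1,1,1,1]}'
python3 - <<'E'
from h import *
s=cam("wrist");cv2.imwrite("pics/w10.png",s["color"][:,:,::-1])
E
```

```text
time: 14.9
tool_pos: [0.5126, -0.0474, 0.1122]
ee_rot: [3.141, -0.001, 0.043]
wrist_force: [-2.3, -0.2, 5.2]
width: 0.0002
```

View pics/w10.png

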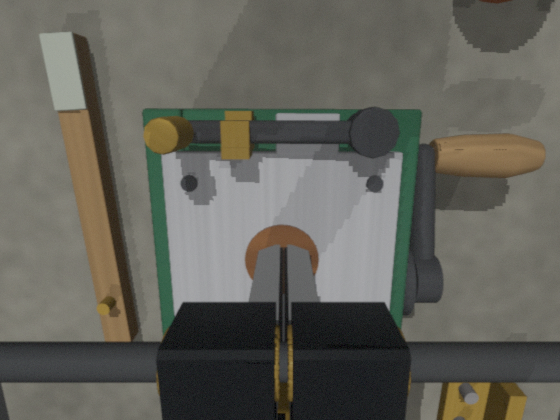

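The fingertips are on the pad at (283,262) with 5 N, so the gasket has been met. The hook still lies straight in the catch. I'll press on to the stop.

```bash
python3 -m handwheel '{"delta_pos":[[0,0,1.5],[0,0,1.5],[0,0,1.5],[0,0,1.5],[0,0,1],[0,0,0],[0,0,0],[0,0,0]],"rotation":[[0,0,0],[0,0,0],[0,0,0],[0,0,0],[0,0,0],[0,0,0],[0,0,0],[0,0,0]],"claw":[1,1,1,1,1,1,1,1]}'
```

```text
time: 15.95
tool_pos: [0.5127, -0.0474, 0.1062]
ee_rot: [3.141, -0.001, 0.043]
wrist_force: [-4.4, 1.5, 10.1]
width: 0.0003
```

```bash
python3 -m handwheel '{"delta_pos":[[0,0,1],[0,0,0.5],[0,0,0.5],[0,0,0],[0,0,0],[0,0,0],[0,0,0],[0,0,0]],"rotation":[[0,0,0],[0,0,0],[0,0,0],[0,0,0],[0,0,0],[0,0,0],[0,0,0],[0,0,0]],"claw":[1,1,1,1,1,1,1,1]}'
```

```text
time: 16.95
tool_pos: [0.5127, -0.0474, 0.1061]
ee_rot: [3.141, -0.002, 0.043]
wrist_force: [-7.8, 0.8, 17.5]
width: 0.0008
```

```bash
python3 -m handwheel '{"delta_pos":[[0,0,0.5],[-0.5,0,0.5],[-0.5,0,0],[0,0,0],[0,0,0],[0,0,0],[0,0,0],[0,0,0]],"rotation":[[0,0,0],[0,0,0],[0,0,0],[0,0,0],[0,0,0],[0,0,0],[0,0,0],[0,0,0]],"claw":[1,1,1,1,1,1,1,1]}'
python3 - <<'E'
from h import *
for n in("top","scene","wrist"):
    s=cam(n); im=s["color"][:,:,::-1]; c=im if n!="scene" else cv2.resize(im[80:220,210:350],None,fx=4.2,fy=4.2,interpolation=cv2.INTER_CUBIC)
    cv2.imwrite(f"pics/{n}11.png",c)
E
```

```text
time: 17.95
tool_pos: [0.5127, -0.0474, 0.1061]
ee_rot: [3.141, -0.005, 0.043]
wrist_force: [-6.3, 2.3, 18.2]
width: 0.0003
```

View pics/scene11.png

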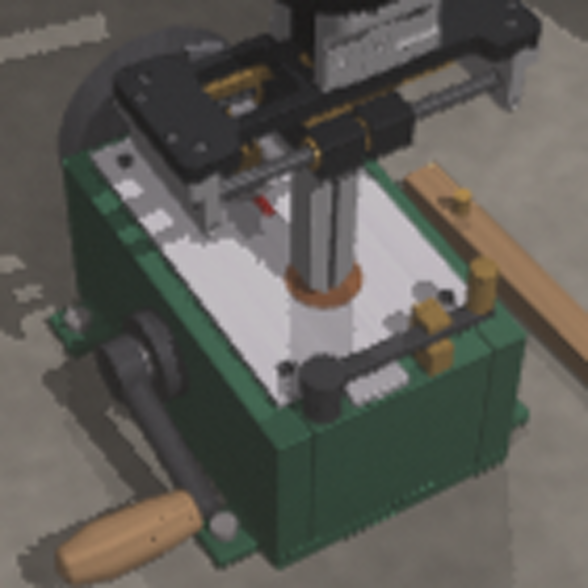

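View pics/wrist11.png

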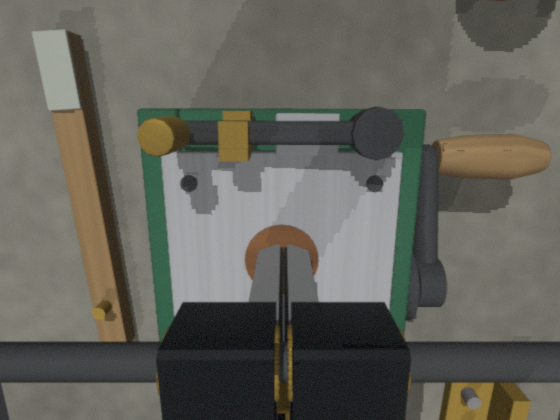

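View pics/top11.png

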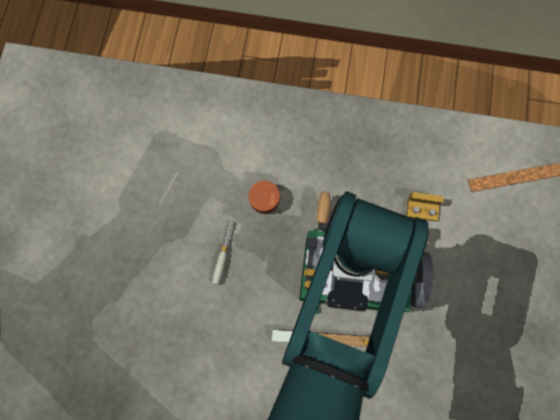

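The cover is down flush with the rim, with the TCP stalled at z = 0.1061 m (expected 0.106). The hook is in the catch, and the tin (265,197), awl (223,252), jig (425,207) and key lever are where they started.

```bash
python3 - <<'E'
from bench import robot
o=robot.get_obs();print(o["time"],o["wrist_force"],o["tool_pos"]);print(robot.close_job())
E
```

```text
18.1 [-6.5208654   2.64447914 18.91335012] [ 0.51274035 -0.04738907  0.10611825]
the job is handed in; nothing more can be done
None
```

The gear case is closed: hook first, then the fastener, then the cover. I handed the job in at 18.1 s with the cover still held down.

- **Hook:** I pushed it round by its knob until it met its stop, at about 9 N. Its knob was then within about 3 pixels of where the closed position should appear, and the last pictures still show it lying in the catch.
- **Fastener:** I gripped the wing and turned it about 1.05 rad clockwise. After I let go, the slot lined up with both red marks in the wrist view. The gripper hid it during the press, so I did not see it again after that.
- **Cover:** I pressed on the brown pad with the fingers shut. The fingertips stopped at z = 0.106 m, the expected height with the cover flat. The push rose from 10 N to about 19 N with no further movement, so the cover is on its hard stop. About 7 N of sideways force remained at the fingertips, but they did not slip.
- **Bench items:** the tin, awl, jig and key lever look unmoved in the last top view, though the arm partly covers the key lever.

No check failed. The measured heights on the cover were about 2 mm low, which is within the camera calibration.

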